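Slide the chopping board out over the shelf edge

TASK

The thin red chopping board is lying too far back on the little wooden shelf riser to be picked up. With your fingertips gently slide it flat along the shelf, without gripping or lifting it, until it sticks out 6 cm past the shelf's front edge (the long edge nearest the robot), square with that edge, so that its hand slot hangs clear of the shelf. Leave the jar, the can, the water bottle and the carton where they stand, and take your hand away.

Things in the scene. Friction and masses are not known exactly. Their poses are not given: they have to be found in the camera images.
- riser: Shelf riser, fixed: a light wooden deck 320 mm deep (its x) by 500 mm wide (y), 14 mm thick, flat top 130 mm above the counter, no lip on any side, on white wire legs with tins beneath. Origin on the counter under the middle of the deck; x points from the front edge (nearest the robot) to the back edge, y along the front edge, z up.
- shelf_edge (a point): Middle of the deck's front edge, at the level of its top face (130 mm above the counter). Same axes as the riser: out over the edge is its -x; the edge runs along its y. A point with x = -0.06 in this frame hangs 60 mm past the edge.
- board: Loose red plastic chopping board lying flat on the deck, 220 (x) by 150 (y) by 8 mm thick, 0.2 to 0.4 kg, free to slide. Corner radius 15 mm, so its ends are straight over 120 mm. Hand slot 90 (y) by 30 mm (x) right through it, 15 mm in from the front end. Origin: centre of its underside, z up; -x end = front (slot), nearest the shelf's front edge; +x end = back, with bare deck behind.
- front_left (a point): On the board's front end, top face, 60 mm to the +y side of the middle (110 mm ahead of the board's centre): where the straight part of that end stops.
- front_right (a point): The same on the -y side, 60 mm from the middle.
- jar: Amber glass jar with yellow lid, 60 mm diameter, 105 mm high, standing on the deck at one side of the board. Origin at the centre of its underside.
- can: Steel food can with green label, 68 mm diameter, 100 mm high, standing on the deck at the other side of the board. Origin at the centre of its underside.
- water: Water bottle, blue label, 66 mm diameter, 205 mm high, standing on the counter beside the riser. Origin at the centre of its underside.
- carton: Blue and yellow carton, 55 mm (x) by 110 mm (y) by 150 mm high, standing on the counter at the other side of the riser. Origin at the centre of its underside.

How it is judged:
By the outcome, as a careful person would: the job done as asked, in the order asked, and still so for the second after the job is handed in, with the robot touching nothing.
It also fails if it takes over 40 s, if anything falls off the work surface, if the arm or the gripper's body presses on something with over 40 N, if the wrist force passes 120 N, or if a joint passes its speed limit or range.

ROBOT

A 6-joint arm with a two-finger parallel gripper is mounted at the origin on the work surface. World frame = base frame: x ahead of the robot, y to its left, z up, the work surface at z = 0. Lengths are in m, angles in rad, forces in N, time in s.
With the tool pointing down it reaches from about 0.35 to 0.875 m from the base axis. Payload 15.5 kg.
Tool frame: the origin (TCP) lies between the finger pads; the fingertips stand 11 mm ahead of it and the grasp point (between the pads) lies 8 mm behind it; z points along the fingers, y is the direction in which the jaws open and shut (so a half turn about z gives the same grasp; the last joint's range is limited). The gripper opens to 85 mm and grips with 20 to 120 N. Pads are 22 mm wide; open, the fingers measure 114 mm over their backs; the gripper's body (76 mm by 85 mm) begins 54 mm behind the grasp point. The pads swing forward as they close: fully open they stand 13 mm farther back than shut.
Start: joints at [1.097, 0.494, 1.345, -0, 1.302, -0.096], TCP at [0.231, 0.581, 0.209] pointing down, gripper open.
Joint ranges: [-2.91, 2.91], [-0.82, 2.16], [0.22, 2.67], [-1.22, 4.37], [0.12, 2.79], [-3.08, 3.08]. Speed limits (rad/s): [1.89, 1.89, 2.57, 3.01, 3.01, 3.01].

INTERFACE

Orientations are given as a unit quaternion [x, y, z, w].
In Python, from station import manip, optics, job gives the robot as it stands.
- The arm moves only by the tool drive_tool, never from a script. Its argument "motion" is a list that holds one entry, the list of rows, each a list of 6 numbers: the shift along the tool's x, y, z in m, then the turn, a rotation vector about the tool's x, y, z in units of 5 degrees (1.0 is 5 degrees). In form: [[[tx, ty, tz, ax, ay, az], ...]]. A call has 1 to 10 rows; each row shifts and turns the commanded pose from where the row before left it, along the tool's axes as they then stand; what a row does not reach is not made up. A row lasts 1/12 s, in which the tool goes at most 41.7 mm and 7.16 degrees, less where a joint would pass 70% of its speed; a pose out of reach is approached as far as the arm can. A call with a gripper value outside its range is refused whole. "claw" is the opening, from 0 (shut) to 1 (fully open), set as the call begins (left out, the last holds). The fingers move at their own pace and stop on an object; "squeeze" is the grip in N (left out, the last holds). Time passes only in rows, so rows that do not move let the fingers close. It gives the time, the measured TCP pose, the force and the opening at its end, in the units of the state.
- manip.get_state(): the state, without advancing time (a new reading comes with each control period).
- optics.snapshot(name): name is "scene" or "top"; returns a dict with "color" (384x512x3 uint8, red, green, blue), "z_map" (384x512 float32, m along the optical axis (not along the pixel's ray), 0 where there is no reading), "mtx" (3x3 intrinsics, pixels), "D" ([k1, k2, p1, p2, k3] as OpenCV has them; the pictures are not rectified), "R" (3x3) and "t" (3): a world point X has camera coordinates R X + t. Camera axes: x right, y down, z forward; pixel columns grow to the right and rows downward; lengths in m; the calibration is good to about 2 mm. A picture is of the moment at which its call begins.
- job.sign_off(): hands the job in, once; it reports no verdict.
The state is a dict: "time": time; "joint_positions": joint angles; "joint_vel": joint speeds; "effort": joint torques, N m; "ee_pos": TCP position; "tool_rot": TCP orientation; "wrist_force": force on the tool from outside, world axes, zero at the start; "wrist_torque": the same for the moment, N m; "grip_width": finger opening in m.
Only numpy, scipy, OpenCV 4.12 (cv2) and the standard library are available. Lean on these libraries where they do the work, as an engineer would, in place of code of your own. Each camera call takes 0.05 s, during which the arm holds its last target.

## Working session

There is one attempt and no reset: what is moved stays moved. The work goes in short steps, Python scripts to look and compute and a tool call to move; the robot and the scene stay as the last step left them, time stands still between calls to the robot, and variables do not carry over. Pictures are saved under pics/ and viewed, and the job is handed in when it is done.

Besides the shell and the picture viewer there is one more tool, called after "Request:" by a JSON object that holds its "op" and its "data", one argument or row to a line. drive_tool: Moves the arm, as the interface text tells. Its arguments: {"type":"object","properties":{"motion":{"type":"array"},"claw":{"type":"number"},"squeeze":{"type":"number"}},"required":["motion"]}

```bash
mkdir -p pics; ls
python3 - <<'E'
from station import manip, optics, job
import cv2,numpy as np
s=manip.get_state()
for k,v in s.items(): print(k,np.round(v,4))
for n in ("scene","top"):
    d=optics.snapshot(n); np.savez(f"{n}0.npz",**d)
    cv2.imwrite(f"pics/{n}0.png",d["color"][:,:,::-1])
    print(n,d["mtx"].round(1).tolist(),np.round(d["D"],4),(-d["R"].T@d["t"]).round(3),d["R"].round(3).tolist())
E
```

```text
pics
time 0.0
joint_positions [ 1.0965  0.4942  1.3461  0.      1.3025 -0.0955]
joint_vel [-0.0006 -0.     -0.     -0.0008 -0.0001 -0.0027]
effort [ 4.20000e-03 -8.82176e+01 -3.83863e+01 -4.00000e-04  1.04000e-02
  1.00000e-04]
ee_pos [0.231  0.5803 0.2083]
tool_rot [ 1.883e-01  9.821e-01 -6.000e-04 -2.000e-04]
wrist_force [0.0213 0.3795 0.3465]
wrist_torque [ 0.082  -0.0176 -0.0088]
grip_width 0.0851
scene [[483.6, 0.0, 247.1], [0.0, 483.6, 191.7], [0.0, 0.0, 1.0]] [-0.0633  0.      0.      0.      0.    ] [ 1.207 -0.473  0.908] [[0.584, 0.812, -0.009], [0.563, -0.412, -0.716], [-0.585, 0.413, -0.698]]
top [[464.9, 0.0, 249.4], [0.0, 464.9, 196.3], [0.0, 0.0, 1.0]] [0.0156 0.     0.     0.     0.    ] [0.302 0.033 1.285] [[-0.013, -1.0, 0.023], [-0.985, 0.009, -0.174], [0.173, -0.025, -0.985]]
```

View pics/scene0.png

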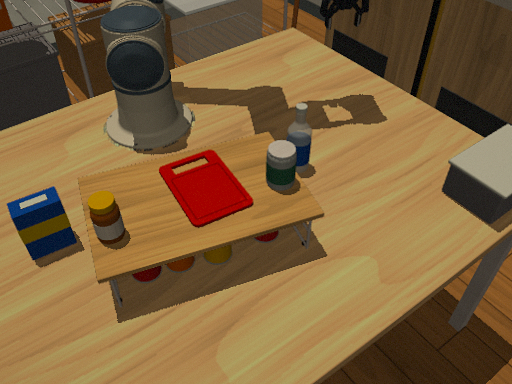

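View pics/top0.png

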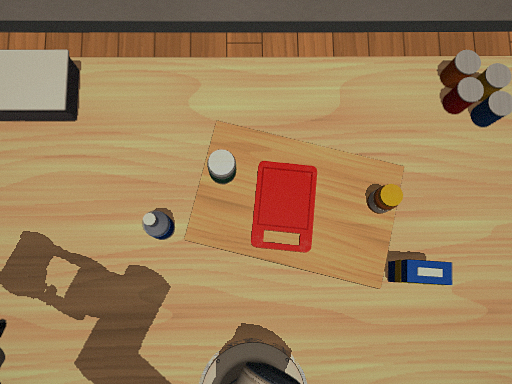

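The top view shows the deck's corners at about (217,121), (403,165), (381,288) and (185,240). The red board spans about (252–317, 162–251), with its slot near (281,238). The can is at (222,165), the jar at (385,197), the bottle at (158,223) and the carton at (420,272). Next I'll measure these from the colour and depth data.

```bash
cat > h.py <<'E'
import numpy as np,cv2
def ray(d,uv,z):
    uv=np.asarray(uv,float).reshape(-1,1,2)
    n=cv2.undistortPoints(uv,d["mtx"],d["D"]).reshape(-1,2)
    r=np.c_[n,np.ones(len(n))]@d["R"]; c=-d["R"].T@d["t"]
    return c+r*((z-c[2])/r[:,2])[:,None]
def cloud(d):
    z=d["z_map"];v,u=np.mgrid[:z.shape[0],:z.shape[1]]
    n=cv2.undistortPoints(np.stack([u,v],-1).reshape(-1,1,2).astype(float),d["mtx"],d["D"]).reshape(-1,2)
    P=np.c_[n,np.ones(len(n))]*z.reshape(-1,1)
    X=(P-d["t"])@d["R"]; X[z.ravel()==0]=np.nan
    return X.reshape(*z.shape,3)
def red(d):
    h=cv2.cvtColor(d["color"],cv2.COLOR_RGB2HSV)
    m=(((h[...,0]<6)|(h[...,0]>174))&(h[...,1]>180)&(h[...,2]>90)).astype(np.uint8)
    n,l,s,c=cv2.connectedComponentsWithStats(m)
    return (l==1+np.argmax(s[1:,4])).astype(np.uint8)
def board(d,m=None):
    if m is None: m=red(d)
    c=max(cv2.findContours(m,cv2.RETR_EXTERNAL,cv2.CHAIN_APPROX_NONE)[0],key=cv2.contourArea)
    P=ray(d,c.reshape(-1,2),0.138)[:,:2]
    return cv2.minAreaRect((P*1000).astype(np.float32)),P
E
python3 - <<'E'
from h import *
for n in("top","scene"):
    d=dict(np.load(n+"0.npz")); X=cloud(d); Z=X[...,2]
    print(n)
    r,P=board(d); print("board",r,cv2.boxPoints(r).round(1).tolist())
    m=red(d)>0; print("board z",np.nanmedian(Z[m]))
    k=((Z>0.11)&(Z<0.155)&(X[...,0]>0.2)&(X[...,0]<0.95)&(abs(X[...,1])<0.45)).astype(np.uint8)
    N,l,s,c=cv2.connectedComponentsWithStats(k); k=(l==1+np.argmax(s[1:,4])).astype(np.uint8)
    print("deck z",np.nanmedian(Z[(k>0)&~m]))
    k=cv2.morphologyEx(k,cv2.MORPH_OPEN,np.ones((5,5)))
    c=max(cv2.findContours(k,cv2.RETR_EXTERNAL,cv2.CHAIN_APPROX_NONE)[0],key=cv2.contourArea)
    Q=ray(d,c.reshape(-1,2),0.13)[:,:2]; r=cv2.minAreaRect((Q*1000).astype(np.float32)); print("deck",r,cv2.boxPoints(r).round(1).tolist())
    # tall stuff
    k=((Z>0.165)&(X[...,0]>0.2)&(X[...,0]<0.95)&(abs(X[...,1])<0.5)).astype(np.uint8)
    N,l,s,c=cv2.connectedComponentsWithStats(k)
    for i in range(1,N):
        if s[i,4]>60:
            q=X[l==i]; print(s[i].tolist(),np.percentile(q,[3,50,97],axis=0).round(3).tolist())
E
```

```text
top
board ((480.2335205078125, -81.61500549316406), (149.7953643798828, 219.5604248046875), 83.48665618896484) [[362.70001220703125, -143.60000610351562], [580.7999877929688, -168.5], [597.7999877929688, -19.700000762939453], [379.70001220703125, 5.300000190734863]]
board z 0.13792141796922866
deck z 0.12990715366825042
deck ((489.77020263671875, -112.12954711914062), (498.4698181152344, 319.74102783203125), 75.33456420898438) [[272.0, -312.79998779296875], [581.2999877929688, -393.70001220703125], [707.5, 88.5], [398.20001220703125, 169.5]]
[207, 149, 29, 33, 751] [[0.537, 0.042, 0.174], [0.562, 0.072, 0.229], [0.596, 0.1, 0.233]]
[370, 184, 33, 28, 687] [[0.459, -0.341, 0.171], [0.483, -0.311, 0.233], [0.51, -0.291, 0.238]]
[143, 213, 15, 14, 158] [[0.428, 0.227, 0.167], [0.44, 0.239, 0.205], [0.454, 0.253, 0.209]]
scene
board ((481.55029296875, -83.7113265991211), (148.70431518554688, 219.3319091796875), 83.39436340332031) [[364.1000061035156, -145.0], [581.9000244140625, -170.1999969482422], [599.0, -22.5], [381.20001220703125, 2.799999952316284]]
board z 0.13704058837668542
deck z 0.12897786193150904
deck ((495.607421875, -113.87515258789062), (499.18267822265625, 331.0045166015625), 75.24263000488281) [[272.0, -313.1000061035156], [592.0999755859375, -397.3999938964844], [719.2000122070312, 85.30000305175781], [399.1000061035156, 169.60000610351562]]
[295, 103, 12, 19, 179] [[0.43, 0.226, 0.167], [0.448, 0.235, 0.194], [0.455, 0.25, 0.207]]
[266, 140, 31, 41, 1054] [[0.549, 0.039, 0.168], [0.586, 0.06, 0.217], [0.604, 0.096, 0.231]]
[88, 191, 35, 44, 1112] [[0.47, -0.348, 0.168], [0.506, -0.325, 0.211], [0.517, -0.297, 0.236]]
```

Run:
```python
import cv2
im=cv2.imread("pics/top0.png")[110:300,140:460]
cv2.imwrite("pics/topz.png",cv2.resize(im,None,fx=2.5,fy=2.5,interpolation=cv2.INTER_CUBIC))
```

```text
(no output)
```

View pics/topz.png

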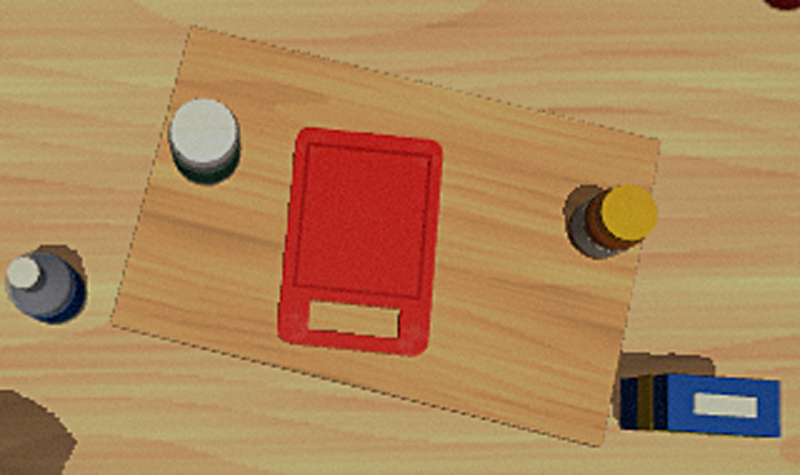

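The sizes match: the board measures 149.8×219.6 mm at z=0.138 and the deck 498×320 mm at z=0.130. The deck is yawed −14.7° and the board −6.5°, and the board's front is about 34 mm behind the edge. My plan is to set the open fingers square to the riser behind the board's back end and push outward, so the two contacts square it up. First I'll lift, turn and travel.

Request:
{"op": "drive_tool", "data": {
  "motion": [
    [[0,0,-0.033,0,0,-0.35],[0,0,-0.033,0,0,-0.35],[0,0,-0.033,0,0,-0.35],[0,0,-0.033,0,0,-0.35],[-0.0226,-0.0228,0,0,0,0],[-0.0226,-0.0228,0,0,0,0],[-0.0226,-0.0228,0,0,0,0],[-0.0226,-0.0228,0,0,0,0],[-0.0226,-0.0228,0,0,0,0],[-0.0226,-0.0228,0,0,0,0]]
  ],
  "claw": 0.8
}}

```text
time: 0.93
ee_pos: [0.3279, 0.4124, 0.3406]
tool_rot: [0.128, 0.992, -0.0, -0.0]
wrist_force: [-0.1, -0.3, 0.7]
grip_width: 0.0682
```

Request:
{"op": "drive_tool", "data": {
  "motion": [
    [[-0.0226,-0.0228,0,0,0,0],[-0.0226,-0.0228,0,0,0,0],[-0.0226,-0.0228,0,0,0,0],[-0.0226,-0.0228,0,0,0,0],[-0.0226,-0.0228,0,0,0,0],[-0.0226,-0.0228,0,0,0,0],[-0.0226,-0.0228,0,0,0,0],[-0.0226,-0.0228,0,0,0,0],[-0.0226,-0.0228,0,0,0,0],[-0.0226,-0.0228,0,0,0,0]]
  ]
}}

```text
time: 1.77
ee_pos: [0.4886, 0.1345, 0.3407]
tool_rot: [0.128, 0.992, -0.0, -0.0]
wrist_force: [0.5, 0.5, 0.9]
grip_width: 0.0685
```

Request:
{"op": "drive_tool", "data": {
  "motion": [
    [[-0.0226,-0.0228,0,0,0,0],[-0.0226,-0.0228,0,0,0,0],[-0.0226,-0.0228,0,0,0,0],[-0.0226,-0.0228,0,0,0,0],[-0.0226,-0.0228,0,0,0,0],[-0.0226,-0.0228,0,0,0,0],[-0.0226,-0.0228,0,0,0,0],[-0.0226,-0.0228,0,0,0,0],[-0.0226,-0.0228,0,0,0,0],[0,0,0,0,0,0]]
  ]
}}

```text
time: 2.6
ee_pos: [0.6346, -0.1188, 0.3395]
tool_rot: [0.13, 0.992, -0.001, -0.0]
wrist_force: [-0.3, -0.2, 0.7]
grip_width: 0.0682
```

```bash
cat >> h.py <<'E'
O=np.array([335.4,-71.7]); U=np.array([np.cos(np.radians(-14.7)),np.sin(np.radians(-14.7))]); V=np.array([-U[1],U[0]])
def edge(p): q=np.asarray(p)[...,:2]*1000-O; return np.stack([q@U,q@V],-1)
def rep(s):
    from scipy.spatial.transform import Rotation as R
    M=R.from_quat(s["tool_rot"]).as_matrix()
    print("t",s["time"],"edge",edge(s["ee_pos"]).round(1),"z",round(s["ee_pos"][2],4),"xang",np.degrees(np.arctan2(M[1,0],M[0,0])).round(2),"want 165.3; zax",M[:,2].round(3),"F",np.round(s["wrist_force"],1),"w",round(s["grip_width"],4))
E
python3 - <<'E'
from h import *
from station import manip,optics
s=manip.get_state(); rep(s)
for n in("top","scene"):
    d=optics.snapshot(n); cv2.imwrite(f"pics/{n}1.png",d["color"][:,:,::-1])
E
```

```text
t 2.6 edge [301.4  30.4] z 0.3395 xang 165.11 want 165.3; zax [-0.001 -0.001 -1.   ] F [-0.3 -0.2  0.7] w 0.0682
```

View pics/scene1.png

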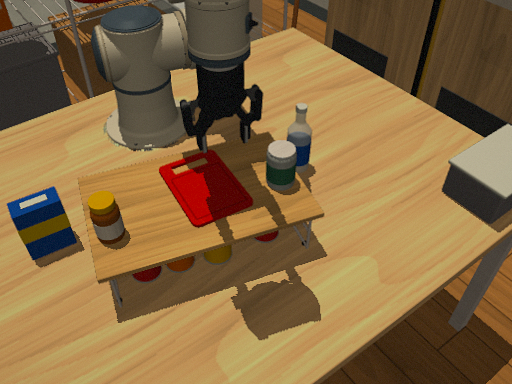

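The hand is behind the board and above the deck, with fingertips at about (205,147) and (247,138) in the scene view and clear of the jar and can. Next I'll descend.

Request:
{"op": "drive_tool", "data": {
  "motion": [
    [[0,0.0008,0.022,0,0,-0.04],[0,0.0008,0.022,0,0,0],[0,0,0.022,0,0,0],[0,0,0.022,0,0,0],[0,0,0.022,0,0,0],[0,0,0.022,0,0,0],[0,0,0.022,0,0,0],[0,0,0.018,0,0,0],[0,0,0.006,0,0,0],[0,0,0,0,0,0]]
  ]
}}

```text
time: 3.53
ee_pos: [0.6322, -0.1113, 0.1617]
tool_rot: [0.126, 0.992, 0.0, -0.001]
wrist_force: [-0.2, -0.2, -0.5]
grip_width: 0.068
```

Run:
```python
from h import *
from station import manip,optics
s=manip.get_state(); rep(s)
d=optics.snapshot("scene"); cv2.imwrite("pics/scene2.png",cv2.resize(d["color"][100:260,130:330,::-1],None,fx=4,fy=3.75,interpolation=cv2.INTER_CUBIC)); np.savez("scene2.npz",**d)
d0=dict(np.load("scene0.npz"))
X=cloud(d); ch=np.abs(d["color"].astype(int)-d0["color"]).sum(2)>60
E=edge(X); k=ch&(X[...,2]>0.131)&(X[...,2]<0.19)&(abs(E[...,0]-300)<40)&(abs(E[...,1]-33)<80)
q=np.c_[E[k],X[k][:,2]*1000]
for side in(-1,1):
    a=q[(q[:,1]-33)*side>0]; print(len(a),np.percentile(a,[1,5,50,95,99],axis=0).round(1).tolist())
```

```text
t 3.5333 edge [297.2  37. ] z 0.1617 xang 165.55 want 165.3; zax [-0.003  0.001 -1.   ] F [-0.2 -0.2 -0.5] w 0.068
25 [[261.6, -7.5, 131.0], [264.9, 3.3, 131.1], [297.8, 22.1, 131.7], [318.5, 31.7, 133.1], [319.9, 32.5, 133.6]]
31 [[276.7, 34.7, 131.0], [299.3, 38.6, 131.1], [311.2, 66.3, 131.5], [320.6, 107.2, 133.1], [320.7, 110.8, 133.5]]
```

View pics/scene2.png

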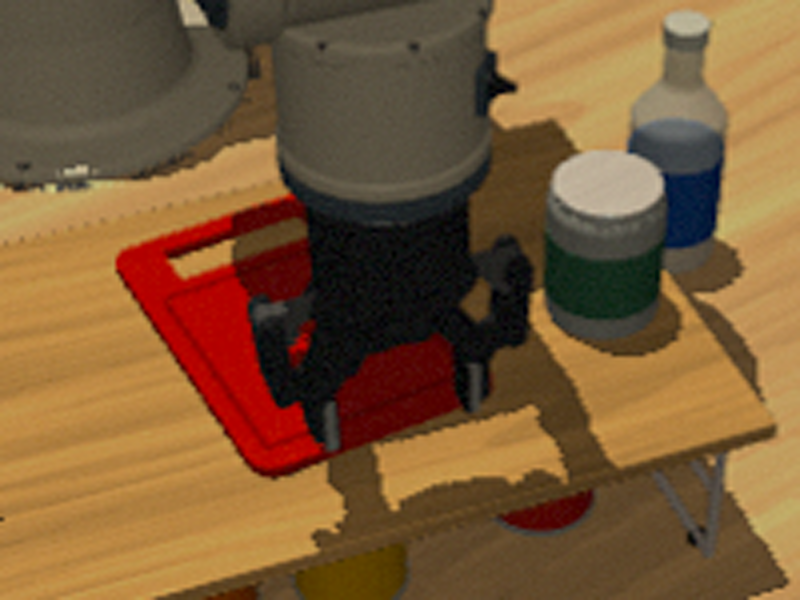

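The hand is low behind the board, still above the deck, with tips near (330,440) and (475,400) in the zoomed picture. I'll go down slowly and watch the force.

Request:
{"op": "drive_tool", "data": {
  "motion": [
    [[-0.003,-0.003,0,0,0,0],[0,0,0.003,0,0,0],[0,0,0.003,0,0,0],[0,0,0.003,0,0,0],[0,0,0.002,0,0,0],[0,0,0,0,0,0],[0,0,0,0,0,0]]
  ]
}}

```text
time: 4.17
ee_pos: [0.6354, -0.1161, 0.1518]
tool_rot: [0.126, 0.992, 0.0, -0.0]
wrist_force: [-0.1, -0.2, -0.1]
grip_width: 0.0683
```

Run:
```python
from h import *
from station import manip,optics
s=manip.get_state(); rep(s)
d=optics.snapshot("scene"); cv2.imwrite("pics/scene3.png",cv2.resize(d["color"][170:230,190:290,::-1],None,fx=8,fy=8,interpolation=cv2.INTER_CUBIC)); np.savez("scene3.npz",**d)
```

```text
t 4.1667 edge [301.5  33.2] z 0.1518 xang 165.5 want 165.3; zax [-0.  0. -1.] F [-0.1 -0.2 -0.1] w 0.0683
```

View pics/scene3.png

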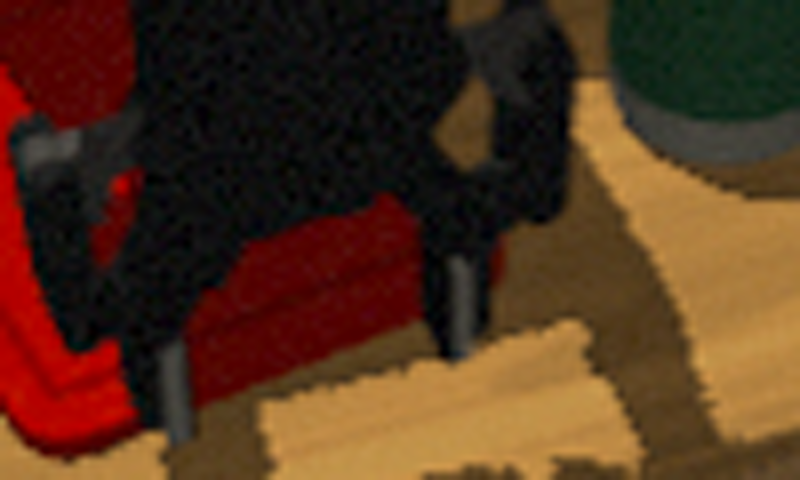

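Run:
```python
from h import *
d=dict(np.load("scene3.npz"))
for uv in((247.5,214.6),(212.2,225.4)):
    for z in(.13,.135,.14,.145,.15,.155): print(uv,z,edge(ray(d,[uv],z)).round(1).tolist())
```

```text
(247.5, 214.6) 0.13 [[264.2, 88.7]]
(247.5, 214.6) 0.135 [[268.6, 87.1]]
(247.5, 214.6) 0.14 [[273.0, 85.5]]
(247.5, 214.6) 0.145 [[277.3, 83.8]]
(247.5, 214.6) 0.15 [[281.7, 82.2]]
(247.5, 214.6) 0.155 [[286.1, 80.5]]
(212.2, 225.4) 0.13 [[266.1, 6.5]]
(212.2, 225.4) 0.135 [[270.4, 5.3]]
(212.2, 225.4) 0.14 [[274.8, 4.2]]
(212.2, 225.4) 0.145 [[279.2, 3.1]]
(212.2, 225.4) 0.15 [[283.5, 2.0]]
(212.2, 225.4) 0.155 [[287.9, 0.9]]
```

Run:
```python
from h import *
d=dict(np.load("scene3.npz")); X=cloud(d); E=edge(X)
for u,vs in((212,range(208,229,2)),(247,range(198,220,2))):
    for v in vs: print(u,v,d["color"][v,u],E[v,u].round(0),X[v,u,2].round(4))
p=np.array([0.6354,-0.1161,0.1518]); print(cv2.projectPoints(p.reshape(1,3),cv2.Rodrigues(d["R"])[0],d["t"],d["mtx"],d["D"])[0])
```

```text
212 208 [5 8 1] [312.  -2.] 0.2316
212 210 [15 12  7] [313.  -3.] 0.2274
212 212 [41 33 28] [310.  -3.] 0.2191
212 214 [57 60 54] [312.  -4.] 0.2157
212 216 [56 55 51] [313.  -4.] 0.2108
212 218 [59 59 53] [310.  -4.] 0.202
212 220 [67 64 58] [314.  -5.] 0.2007
212 222 [66 66 60] [311.  -5.] 0.1914
212 224 [71 69 65] [313.  -6.] 0.1877
212 226 [84 61 31] [268.   6.] 0.13
212 228 [85 61 25] [273.   4.] 0.1297
247 198 [16 19 19] [311.  71.] 0.2316
247 200 [15  8 12] [312.  70.] 0.2276
247 202 [59 57 50] [308.  71.] 0.2177
247 204 [67 63 58] [311.  71.] 0.2143
247 206 [64 59 57] [309.  71.] 0.2068
247 208 [62 61 51] [313.  70.] 0.2052
247 210 [66 65 59] [313.  70.] 0.1996
247 212 [61 57 53] [313.  70.] 0.1935
247 214 [50 51 53] [311.  70.] 0.1853
247 216 [187 137  69] [269.  86.] 0.1312
247 218 [191 137  69] [273.  84.] 0.1294
[[[228.99503566 226.71673541]]]
```

By depth, the fingertips are at z≈0.184, which is about 30 mm above the reported TCP. The given tool data would put them near or below it. I'll step down a little and check this against force and picture.

Request:
{"op": "drive_tool", "data": {
  "motion": [
    [[0,0,0.002,0,0,0],[0,0,0.002,0,0,0],[0,0,0.002,0,0,0],[0,0,0.002,0,0,0],[0,0,0.002,0,0,0],[0,0,0,0,0,0]]
  ]
}}

```text
time: 4.72
ee_pos: [0.6353, -0.1161, 0.1413]
tool_rot: [0.126, 0.992, 0.0, -0.0]
wrist_force: [-0.1, 0.4, 0.4]
grip_width: 0.068
```

```bash
cat >> h.py <<'E'
def tips(d):
    X=cloud(d);E=edge(X);c=d["color"].astype(int)
    k=(c.max(2)<100)&(c.max(2)-c.min(2)<25)&(X[...,2]>.14)&(X[...,2]<.3)
    return k,X,E
E
python3 - <<'E'
from h import *
from station import manip,optics
s=manip.get_state(); rep(s); x0,y0=edge(s["ee_pos"])
for n in("scene","top"):
    d=optics.snapshot(n); np.savez(n+"4.npz",**d); k,X,E=tips(d)
    for sg in(-1,1):
        kk=k&(abs(E[...,1]-y0-sg*38)<16)&(abs(E[...,0]-x0)<25)
        if kk.sum(): print(n,sg,kk.sum(),"zmin",np.sort(X[kk][:,2])[:6].round(4),"x",np.percentile(E[kk][:,0],[5,95]).round(0),"y",np.percentile(E[kk][:,1],[5,95]).round(0))
r,P=board(dict(np.load("scene4.npz"))); print(r)
E
```

```text
t 4.7167 edge [301.3  33.1] z 0.1413 xang 165.5 want 165.3; zax [-0.001  0.    -1.   ] F [-0.1  0.4  0.4] w 0.068
scene -1 516 zmin [0.1729 0.1742 0.1752 0.1752 0.1756 0.1763] x [292. 318.] y [-17.   9.]
scene 1 331 zmin [0.1723 0.1745 0.1763 0.1768 0.177  0.1774] x [296. 318.] y [58. 86.]
top -1 54 zmin [0.2198 0.2209 0.2211 0.2213 0.2215 0.2216] x [291. 306.] y [-20.  -4.]
top 1 53 zmin [0.2194 0.2203 0.2208 0.2219 0.2223 0.2227] x [287. 306.] y [64. 78.]
((461.7400207519531, -134.1102294921875), (97.19115447998047, 237.84295654296875), 62.37520217895508)
```

No contact at TCP z=0.141, and the tips are at 0.173 in the picture, so vision is consistent: tip ≈ TCP + 32 mm. I'll go on down carefully.

Request:
{"op": "drive_tool", "data": {
  "motion": [
    [[0,0,0.004,0,0,0],[0,0,0.004,0,0,0],[0,0,0.004,0,0,0],[0,0,0.004,0,0,0],[0,0,0.004,0,0,-0.04],[0,0,0.004,0,0,0],[0,0,0.002,0,0,0],[0,0,0.002,0,0,0],[0,0,0,0,0,0],[0,0,0,0,0,0]]
  ]
}}

```text
time: 5.65
ee_pos: [0.6355, -0.1162, 0.1139]
tool_rot: [0.124, 0.992, -0.0, -0.0]
wrist_force: [-0.1, -0.3, -0.4]
grip_width: 0.0682
```

```bash
cat > look.py <<'E'
import sys
from h import *
from station import manip,optics
i=sys.argv[1]
s=manip.get_state(); rep(s); x0,y0=edge(s["ee_pos"])
d=optics.snapshot("scene"); np.savez(f"scene{i}.npz",**d); k,X,E=tips(d)
for sg in(-1,1):
    kk=k&(abs(E[...,1]-y0-sg*38)<16)&(abs(E[...,0]-x0)<25)
    if kk.sum(): print(sg,kk.sum(),"zmin",np.sort(X[kk][:,2])[:6].round(4),"x",np.percentile(E[kk][:,0],[5,95]).round(0),"y",np.percentile(E[kk][:,1],[5,95]).round(0))
cv2.imwrite(f"pics/scene{i}.png",cv2.resize(d["color"][130:250,140:300,::-1],None,fx=5,fy=5,interpolation=cv2.INTER_CUBIC))
t=optics.snapshot("top"); np.savez(f"top{i}.npz",**t)
cv2.imwrite(f"pics/top{i}.png",cv2.resize(t["color"][110:300,140:460,::-1],None,fx=2.5,fy=2.5,interpolation=cv2.INTER_CUBIC))
E
python3 look.py 5
```

```text
t 5.65 edge [301.6  33.2] z 0.1139 xang 165.7 want 165.3; zax [-0. -0. -1.] F [-0.1 -0.3 -0.4] w 0.0682
-1 594 zmin [0.1415 0.1464 0.147  0.1471 0.1479 0.1488] x [293. 322.] y [-17.   8.]
1 331 zmin [0.1451 0.1451 0.1473 0.1474 0.1474 0.1475] x [296. 319.] y [58. 86.]
```

View pics/scene5.png

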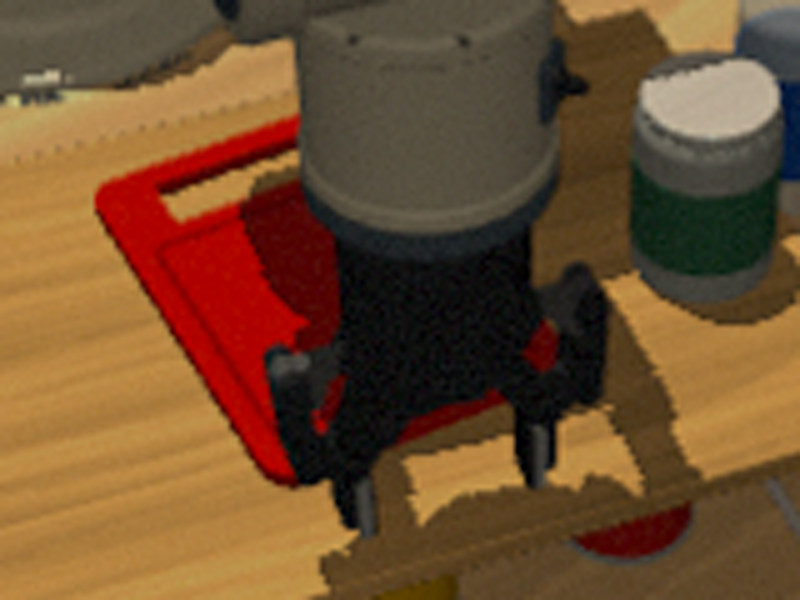

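View pics/top5.png

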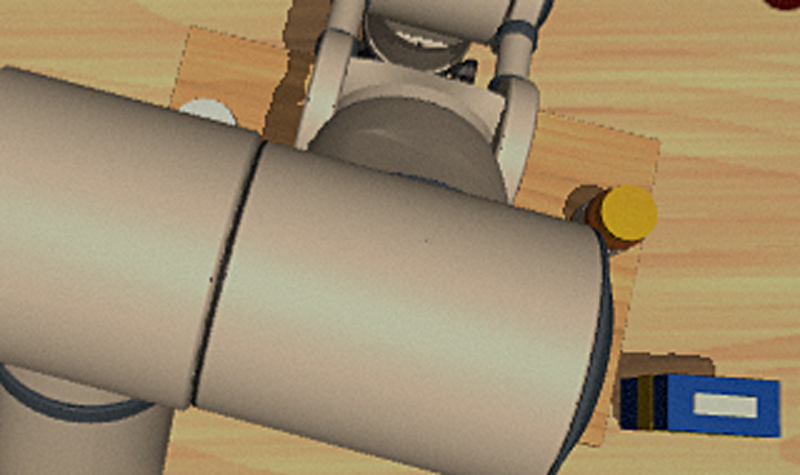

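The fingers are about 15 mm above bare deck and behind the board, at roughly (365,530) and (540,485) in the zoom. The arm hides the board in the top view. I'll lower the last bit.

Request:
{"op": "drive_tool", "data": {
  "motion": [
    [[0,0,0.002,0,0,0.08],[0,0,0.002,0,0,0],[0,0,0.002,0,0,0],[0,0,0.002,0,0,0],[0,0,0.0015,0,0,0],[0,0,0.001,0,0,0],[0,0,0,0,0,0],[0,0,0,0,0,0]]
  ]
}}

```text
time: 6.42
ee_pos: [0.6355, -0.1161, 0.1033]
tool_rot: [0.128, 0.992, 0.0, -0.0]
wrist_force: [-0.5, -1.1, 0.7]
grip_width: 0.0684
```

Request:
{"op": "drive_tool", "data": {
  "motion": [
    [[0,0,0.001,0,0,0],[0,0,0,0,0,0],[0,0,0,0,0,0]]
  ]
}}

```text
time: 6.67
ee_pos: [0.6355, -0.1161, 0.1024]
tool_rot: [0.128, 0.992, -0.0, 0.0]
wrist_force: [-0.1, -0.6, -0.9]
grip_width: 0.0684
```

```bash
python3 look.py 6
```

```text
t 6.6667 edge [301.6  33.2] z 0.1024 xang 165.3 want 165.3; zax [ 0. -0. -1.] F [-0.1 -0.6 -0.9] w 0.0684
-1 612 zmin [0.1406 0.141  0.1414 0.1416 0.1425 0.1429] x [293. 324.] y [-16.   8.]
1 313 zmin [0.1404 0.1404 0.1404 0.1414 0.1415 0.1424] x [297. 319.] y [58. 86.]
```

View pics/scene6.png

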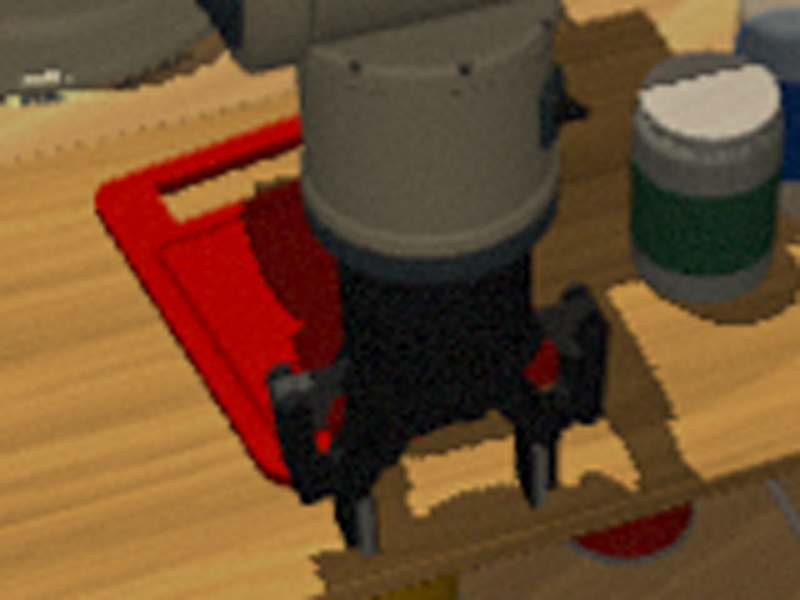

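Request:
{"op": "drive_tool", "data": {
  "motion": [
    [[0,0,0.001,0,0,0],[0,0,0,0,0,0],[0,0,0.001,0,0,0],[0,0,0,0,0,0]]
  ]
}}

```text
time: 7.1
ee_pos: [0.6355, -0.1162, 0.1004]
tool_rot: [0.128, 0.992, -0.0, 0.0]
wrist_force: [0.0, -0.2, 0.4]
grip_width: 0.0683
```

Run:
```python
from h import *
from station import optics
d=optics.snapshot("scene"); np.savez("scene7.npz",**d); X=cloud(d); E=edge(X)
for u,vs in((213,range(232,246)),(247,range(222,236))):
    for v in vs: print(u,v,d["color"][v,u],E[v,u].round(0),X[v,u,2].round(4))
```

```text
213 232 [63 61 53] [312.  -5.] 0.1622
213 233 [66 64 60] [311.  -5.] 0.1579
213 234 [72 69 62] [311.  -5.] 0.1553
213 235 [69 65 61] [312.  -5.] 0.1531
213 236 [70 67 61] [311.  -5.] 0.1483
213 237 [71 67 58] [311.  -5.] 0.1453
213 238 [70 66 61] [311.  -6.] 0.1422
213 239 [69 68 61] [313.  -6.] 0.1424
213 240 [64 63 57] [311.  -6.] 0.1359
213 241 [67 61 56] [313.  -7.] 0.1352
213 242 [87 62 32] [313.  -7.] 0.1327
213 243 [93 65 30] [313.  -7.] 0.1295
213 244 [93 68 34] [315.  -8.] 0.1287
213 245 [102  74  31] [316.  -8.] 0.1269
247 222 [53 51 47] [311.  70.] 0.1612
247 223 [56 53 52] [313.  69.] 0.1609
247 224 [56 54 48] [313.  69.] 0.1577
247 225 [54 52 48] [313.  69.] 0.1541
247 226 [50 49 43] [310.  70.] 0.1477
247 227 [54 54 49] [311.  70.] 0.1456
247 228 [50 48 45] [312.  69.] 0.1436
247 229 [48 48 43] [312.  69.] 0.1406
247 230 [53 53 46] [310.  70.] 0.1351
247 231 [53 45 40] [312.  69.] 0.1342
247 232 [83 63 34] [310.  70.] 0.1291
247 233 [87 64 33] [313.  69.] 0.1288
247 234 [83 61 31] [315.  68.] 0.1288
247 235 [101  73  34] [316.  68.] 0.1266
```

The tips are at z≈0.133, 3 mm off the deck and below the board's top, with no force. I'll start the push along tool +x.

Request:
{"op": "drive_tool", "data": {
  "motion": [
    [[0.005,0,0,0,0,0],[0.005,0,0,0,0,0],[0.005,0,0,0,0,0],[0.004,0,0,0,0,0],[0.003,0,0,0,0,0],[0.003,0,0,0,0,0],[0.003,0,0,0,0,0],[0.003,0,0,0,0,0],[0.003,0,0,0,0,0],[0.003,0,0,0,0,0]]
  ]
}}

```text
time: 7.98
ee_pos: [0.5997, -0.1068, 0.1004]
tool_rot: [0.128, 0.992, -0.0, 0.0]
wrist_force: [1.2, -1.5, 0.5]
grip_width: 0.0684
```

Request:
{"op": "drive_tool", "data": {
  "motion": [
    [[0.003,0,0,0,0,0],[0.003,0,0,0,0,0],[0.003,0,0,0,0,0],[0.003,0,0,0,0,0],[0.003,0,0,0,0,0],[0.003,0,0,0,0,0]]
  ]
}}

```text
time: 8.48
ee_pos: [0.5821, -0.1022, 0.1004]
tool_rot: [0.128, 0.992, -0.0, 0.0]
wrist_force: [2.7, -0.2, 1.0]
grip_width: 0.0683
```

```bash
python3 look.py 8
```

```text
t 8.4833 edge [246.3  33.1] z 0.1004 xang 165.29 want 165.3; zax [ 0. -0. -1.] F [ 2.7 -0.2  1. ] w 0.0683
-1 569 zmin [0.1401 0.1407 0.1412 0.1422 0.1423 0.1431] x [238. 268.] y [-16.   8.]
1 301 zmin [0.1407 0.1409 0.141  0.1414 0.1414 0.1415] x [241. 265.] y [58. 85.]
```

View pics/scene8.png

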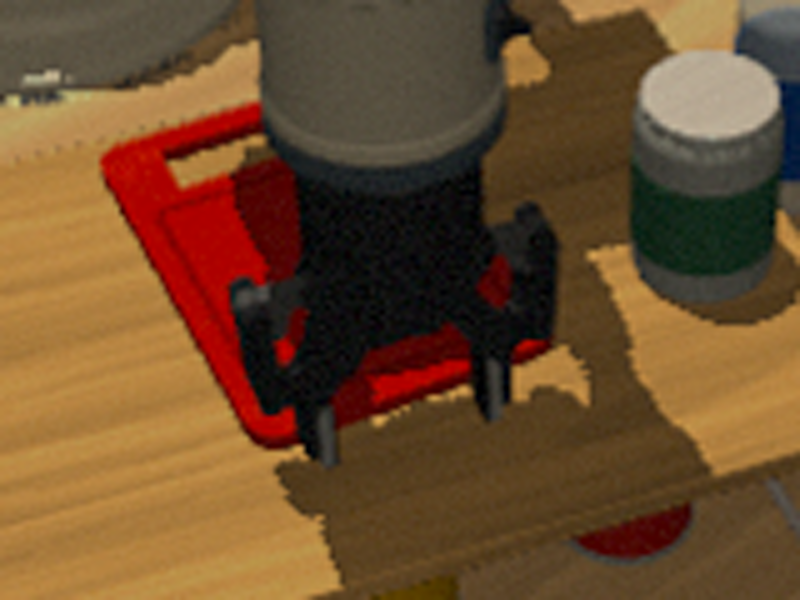

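The board is sliding flat ahead of the fingers at about 3 N and turning square, so I'll continue.

Request:
{"op": "drive_tool", "data": {
  "motion": [
    [[0.003,0,0,0,0,0],[0.003,0,0,0,0,0],[0.003,0,0,0,0,0],[0.003,0,0,0,0,0],[0.003,0,0,0,0,0],[0.003,0,0,0,0,0],[0.003,0,0,0,0,0],[0.003,0,0,0,0,0],[0.003,0,0,0,0,0],[0.003,0,0,0,0,0]]
  ]
}}

```text
time: 9.42
ee_pos: [0.553, -0.0945, 0.1004]
tool_rot: [0.128, 0.992, -0.0, 0.0]
wrist_force: [1.5, -1.2, 2.4]
grip_width: 0.0685
```

Request:
{"op": "drive_tool", "data": {
  "motion": [
    [[0.003,0,0,0,0,0],[0.003,0,0,0,0,0],[0.003,0,0,0,0,0],[0.003,0,0,0,0,0],[0.003,0,0,0,0,0],[0.003,0,0,0,0,0],[0.003,0,0,0,0,0],[0.003,0,0,0,0,0],[0.002,0,0,0,0,0],[0,0,0,0,0,0]]
  ]
}}

```text
time: 10.25
ee_pos: [0.5275, -0.0878, 0.1004]
tool_rot: [0.128, 0.992, 0.0, -0.0]
wrist_force: [-0.9, 0.5, 5.9]
grip_width: 0.0683
```

```bash
python3 look.py 9
python3 - <<'E'
import numpy as np,cv2
d=np.load("scene9.npz"); cv2.imwrite("pics/scene9b.png",cv2.resize(d["color"][100:260,60:340,::-1],None,fx=2.8,fy=2.8,interpolation=cv2.INTER_CUBIC))
E
```

```text
t 10.25 edge [189.9  33.2] z 0.1004 xang 165.3 want 165.3; zax [-0.001  0.    -1.   ] F [-0.9  0.5  5.9] w 0.0683
-1 535 zmin [0.1418 0.1421 0.1423 0.1437 0.1439 0.144 ] x [182. 212.] y [-16.   8.]
1 293 zmin [0.1403 0.1405 0.1412 0.1418 0.1422 0.1426] x [186. 211.] y [58. 85.]
```

View pics/scene9b.png

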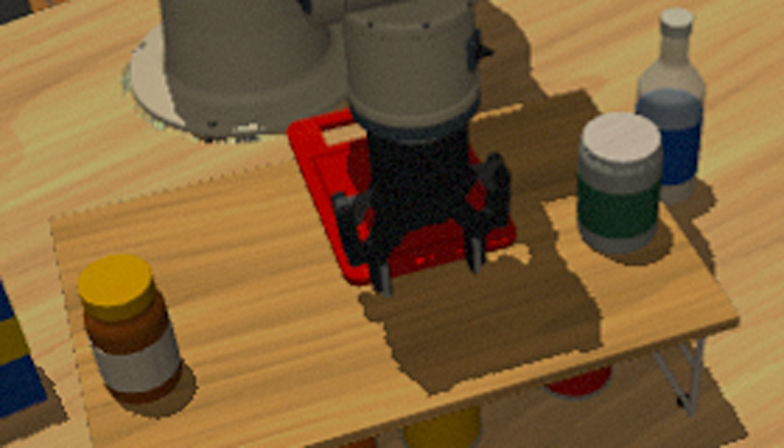

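View pics/top9.png

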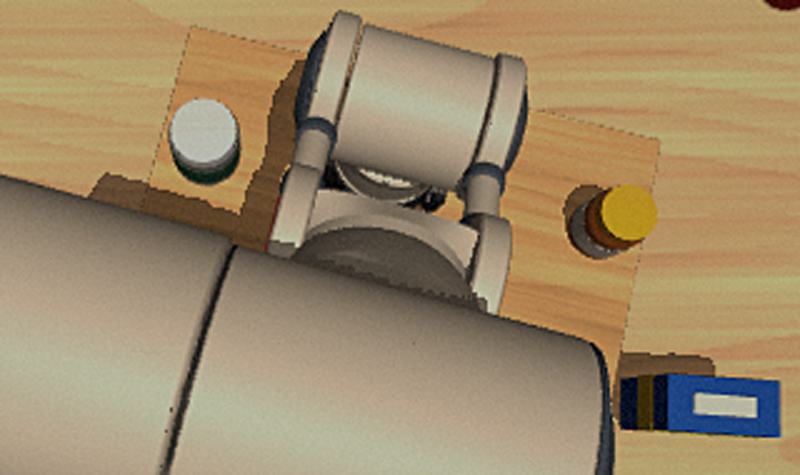

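Run:
```python
from h import *
d=dict(np.load("scene9.npz")); cv2.imwrite("pics/scene9c.png",cv2.resize(d["color"][150:210,160:260,::-1],None,fx=8,fy=8,interpolation=cv2.INTER_CUBIC))
X=cloud(d);E=edge(X); h=cv2.cvtColor(d["color"],cv2.COLOR_RGB2HSV)
m=((h[...,0]<6)|(h[...,0]>174))&(h[...,1]>180)&(h[...,2]>50)&(X[...,2]>.12)&(X[...,2]<.17)&(abs(E[...,1])<150)
q=np.c_[E[m],X[m][:,2]*1000]
for a in range(-60,200,20):
    k=(q[:,0]>a)&(q[:,0]<=a+20)
    if k.any(): print(a,k.sum(),np.median(q[k],axis=0).round(1),q[k][:,1].min().round(1),q[k][:,1].max().round(1))
for u,vs in((196,range(196,208)),(229,range(188,200))):
    for v in vs: print(u,v,d["color"][v,u],E[v,u].round(0),X[v,u,2].round(4))
```

```text
-60 6 [-41.5  15.7 136.3] -9.7 27.4
-40 119 [-29.8  -0.5 137. ] -30.6 31.2
-20 57 [ -8.8 -16.9 137.4] -31.4 -2.2
0 107 [ 11.9  -7.2 137.2] -31.0 31.1
20 127 [ 29.4  -1.2 137.3] -31.3 30.9
40 123 [ 49.2  -3.3 137.5] -30.6 25.4
60 98 [ 67.   -3.5 137.4] -31.4 117.8
80 34 [ 89.7 -25.7 136.8] -31.1 109.0
100 76 [111.2   4.9 137. ] -31.3 108.8
120 68 [129.   -0.4 137.2] -31.3 106.8
140 148 [151.   43.6 137.1] -31.3 115.7
160 340 [172.3  38.2 136.8] -31.3 115.1
180 11 [180.9  39.1 139. ] -1.1 90.3
196 196 [55 53 47] [198.  -7.] 0.1617
196 197 [52 47 44] [195.  -6.] 0.155
196 198 [49 45 44] [194.  -6.] 0.1509
196 199 [48 44 42] [195.  -7.] 0.149
196 200 [43 39 37] [197.  -8.] 0.1484
196 201 [37 39 34] [197.  -8.] 0.1453
196 202 [38 35 30] [197.  -8.] 0.1421
196 203 [24 28 21] [194.  -8.] 0.1361
196 204 [64 53 38] [191.  -8.] 0.1301
196 205 [83 63 37] [194.  -8.] 0.1292
196 206 [81 60 28] [198.  -9.] 0.1302
196 207 [85 63 30] [199. -10.] 0.1285
229 188 [49 47 43] [202.  69.] 0.1627
229 189 [45 43 40] [200.  69.] 0.1577
229 190 [45 41 35] [201.  69.] 0.1557
229 191 [46 46 46] [199.  69.] 0.1506
229 192 [47 43 40] [199.  69.] 0.1477
229 193 [42 39 37] [200.  69.] 0.145
229 194 [42 43 36] [200.  69.] 0.1418
229 195 [43 41 36] [200.  69.] 0.1388
229 196 [37 39 37] [195.  70.] 0.1309
229 197 [49 40 28] [200.  68.] 0.1322
229 198 [80 56 25] [199.  68.] 0.1287
229 199 [90 66 29] [202.  68.] 0.128
```

View pics/scene9c.png

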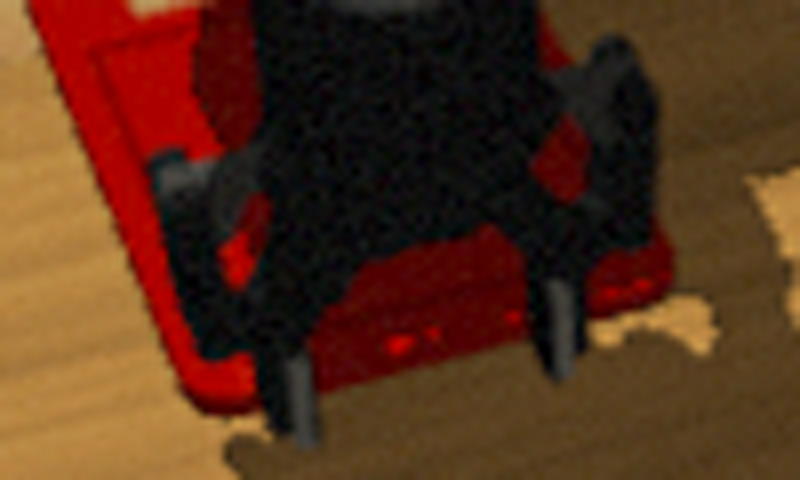

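The board is flat and square, its left side running at a constant y≈−31 mm, and the front is about 40 mm out. I'll ease the tips up 1 mm because Fz reads 5.9 N, then push 16 mm more and measure the overhang.

Request:
{"op": "drive_tool", "data": {
  "motion": [
    [[0,0,-0.001,0,0,0],[0.002,0,0,0,0,0],[0.002,0,0,0,0,0],[0.002,0,0,0,0,0],[0.002,0,0,0,0,0],[0.002,0,0,0,0,0],[0.002,0,0,0,0,0],[0.002,0,0,0,0,0],[0.002,0,0,0,0,0],[0,0,0,0,0,0]]
  ]
}}

```text
time: 11.18
ee_pos: [0.5121, -0.0838, 0.1013]
tool_rot: [0.128, 0.992, 0.0, -0.0]
wrist_force: [0.3, 0.7, -0.3]
grip_width: 0.0682
```

```bash
cat > meas.py <<'E'
import sys
from h import *
def run(d,name):
    h=cv2.cvtColor(d["color"],cv2.COLOR_RGB2HSV)
    m=(((h[...,0]<6)|(h[...,0]>174))&(h[...,1]>180)&(h[...,2]>50)).astype(np.uint8)
    v,u=np.nonzero(m); P=ray(d,np.c_[u,v],.138)[:,:2]; E=edge(P)
    ok=(abs(E[:,1]-40)<90)&(E[:,0]>-90)&(E[:,0]<220); E=E[ok]
    for nm,sg,i in(("front",-1,0),("back",1,0)):
        out=[]
        for y in range(-14,100,4):
            k=abs(E[:,1]-y)<2
            if k.sum()>3: out.append((y,(sg*E[k][:,0]).max()*sg))
        out=np.array(out)
        print(name,nm,out.round(1).tolist())
E
python3 look.py 10
python3 - <<'E'
from meas import *
run(dict(np.load("scene10.npz")),"scene")
run(dict(np.load("scene0.npz")),"scene0")
E
```

```text
t 11.1833 edge [174.   33.2] z 0.1013 xang 165.3 want 165.3; zax [-0.001  0.    -1.   ] F [ 0.3  0.7 -0.3] w 0.0682
-1 539 zmin [0.1402 0.1423 0.1425 0.1432 0.1433 0.1436] x [166. 196.] y [-16.   8.]
1 297 zmin [0.1401 0.1409 0.141  0.1412 0.1423 0.1433] x [170. 195.] y [58. 85.]
scene front [[-14.0, -55.1], [-10.0, -54.1], [-6.0, -56.3], [-2.0, -55.3], [2.0, -53.4], [6.0, -56.5], [10.0, -54.6], [14.0, -53.6], [18.0, -55.8], [22.0, -54.8], [26.0, -57.0], [30.0, -56.0], [34.0, 123.7], [38.0, 122.1], [42.0, 120.5], [46.0, 121.4], [50.0, 122.2], [54.0, 120.6], [58.0, 121.5], [62.0, 123.2], [66.0, 118.3], [70.0, 119.1], [74.0, 124.3], [86.0, 160.1], [90.0, 100.5], [94.0, 94.4], [98.0, 91.8]]
scene back [[-14.0, 169.7], [-10.0, 149.9], [-6.0, 118.9], [-2.0, 114.0], [2.0, 166.2], [6.0, 167.8], [10.0, 169.5], [14.0, 167.2], [18.0, 168.9], [22.0, 166.6], [26.0, 168.3], [30.0, 169.1], [34.0, 168.5], [38.0, 169.4], [42.0, 167.9], [46.0, 169.6], [50.0, 167.3], [54.0, 169.0], [58.0, 166.7], [62.0, 168.4], [66.0, 169.2], [70.0, 159.7], [74.0, 139.3], [86.0, 167.3], [90.0, 169.0], [94.0, 166.7], [
[... 182 characters left out ...]
[30.0, 35.7], [34.0, 33.8], [38.0, 34.7], [42.0, 31.9], [46.0, 33.7], [50.0, 30.9], [54.0, 32.8], [58.0, 30.0], [62.0, 31.8], [66.0, 29.0], [70.0, 30.8], [74.0, 28.0], [78.0, 29.9], [82.0, 35.5], [86.0, 41.1], [90.0, 63.1], [94.0, 89.1], [98.0, 114.4]]
scene0 back [[-14.0, 219.7], [-10.0, 219.2], [-6.0, 217.1], [-2.0, 218.7], [2.0, 219.5], [6.0, 219.0], [10.0, 219.8], [14.0, 218.5], [18.0, 219.3], [22.0, 218.0], [26.0, 219.7], [30.0, 218.3], [34.0, 220.0], [38.0, 217.8], [42.0, 219.5], [46.0, 218.2], [50.0, 219.0], [54.0, 219.8], [58.0, 219.3], [62.0, 217.1], [66.0, 218.8], [70.0, 219.6], [74.0, 218.3], [78.0, 219.9], [82.0, 218.6], [86.0, 219.4], [90.0, 218.1], [94.0, 219.8], [98.0, 217.6]]
```

Scene view puts the front at about −56 mm, and the fingertip geometry gives about −57. I'll push 3 mm more, then back off the fingers, lift away and measure unobstructed.

Request:
{"op": "drive_tool", "data": {
  "motion": [
    [[0.001,0,0,0,0,0],[0.001,0,0,0,0,0],[0.001,0,0,0,0,0],[0,0,0,0,0,0],[0,0,0,0,0,0],[-0.004,0,0,0,0,0],[-0.008,0,0,0,0,0],[-0.01,0,0,0,0,0],[-0.01,0,0,0,0,0],[0,0,0,0,0,0]]
  ]
}}

```text
time: 12.12
ee_pos: [0.5434, -0.0921, 0.1015]
tool_rot: [0.128, 0.992, -0.0, 0.001]
wrist_force: [-1.2, -0.3, -0.1]
grip_width: 0.0682
```

Request:
{"op": "drive_tool", "data": {
  "motion": [
    [[0,0,-0.015,0,0,0],[0,0,-0.03,0,0,0],[0,0,-0.035,0,0,0],[0,0,-0.035,0,0,0],[0,0,-0.035,0,0,0],[0,0,-0.035,0,0,0],[0,0,-0.025,0,0,0],[0.022,0.022,0,0,0,0],[0.024,0.024,0,0,0,0],[0.024,0.024,0,0,0,0]]
  ]
}}

```text
time: 12.95
ee_pos: [0.4903, -0.0052, 0.3116]
tool_rot: [0.129, 0.992, 0.0, 0.0]
wrist_force: [-0.3, 0.2, 0.6]
grip_width: 0.0681
```

Request:
{"op": "drive_tool", "data": {
  "motion": [
    [[0.018,0.028,0,0,0,0],[0.018,0.028,0,0,0,0],[0.018,0.028,0,0,0,0],[0.018,0.028,0,0,0,0],[0.018,0.028,0,0,0,0],[0.018,0.028,0,0,0,0],[0.018,0.028,0,0,0,0],[0.018,0.028,0,0,0,0],[0.018,0.028,0,0,0,0],[0.018,0.028,0,0,0,0]]
  ]
}}

```text
time: 13.78
ee_pos: [0.3869, 0.3123, 0.3114]
tool_rot: [0.128, 0.992, -0.0, -0.0]
wrist_force: [1.2, -0.2, -0.6]
grip_width: 0.0682
```

Request:
{"op": "drive_tool", "data": {
  "motion": [
    [[0,0.03,0,0,0,0],[0,0.03,0,0,0,0],[0,0.03,0,0,0,0],[0,0.03,0,0,0,0],[0,0.03,0,0,0,0],[0,0.03,0,0,0,0],[0,0.02,0,0,0,0],[0,0,0,0,0,0]]
  ]
}}

```text
time: 14.45
ee_pos: [0.4388, 0.5073, 0.31]
tool_rot: [0.127, 0.992, -0.0, -0.0]
wrist_force: [0.3, -0.0, -0.0]
grip_width: 0.0683
```

```bash
python3 look.py 11
python3 - <<'E'
from meas import *
for n in("top","scene"):
    d=dict(np.load(n+"11.npz")); cv2.imwrite(f"pics/{n}11f.png",d["color"][:,:,::-1])
    r,P=board(d); print(n,r); E=edge(P/1); 
    print("corners",edge(cv2.boxPoints(r)/1000).round(1).tolist())
    c=edge(np.array(r[0])/1000)
    f=E[(abs(E[:,1]-c[1])<55)&(E[:,0]<c[0])]; p=np.polyfit(f[:,1],f[:,0],1); print("front fit slope deg",np.degrees(np.arctan(p[0])),"x at mid",np.polyval(p,c[1]))
    for sg in(-1,1):
        f=E[(abs(E[:,0]-c[0])<85)&((E[:,1]-c[1])*sg>0)]; p=np.polyfit(f[:,0],f[:,1],1); print("side slope deg",np.degrees(np.arctan(p[0])))
E
```

```text
t 14.45 edge [-46.9 586.3] z 0.31 xang 165.39 want 165.3; zax [-0.001  0.    -1.   ] F [ 0.3 -0.  -0. ] w 0.0683
top ((395.57550048828125, -42.49871826171875), (150.07379150390625, 218.7725830078125), 75.23174285888672)
corners [[-58.7, -31.4], [160.1, -31.7], [160.3, 118.4], [-58.5, 118.7]]
front fit slope deg -0.03328465815142032 x at mid -57.180109753667445
side slope deg -0.15517436874004004
side slope deg 0.12387090157347962
scene ((395.6728515625, -44.45336151123047), (148.66749572753906, 221.99423217773438), 75.23546600341797)
corners [[-59.7, -32.6], [162.3, -32.8], [162.5, 115.9], [-59.5, 116.1]]
front fit slope deg 2.5800469281460274 x at mid -56.11369272549329
side slope deg 0.20748522666810118
side slope deg -0.0058963432099632465
```

View pics/top11f.png

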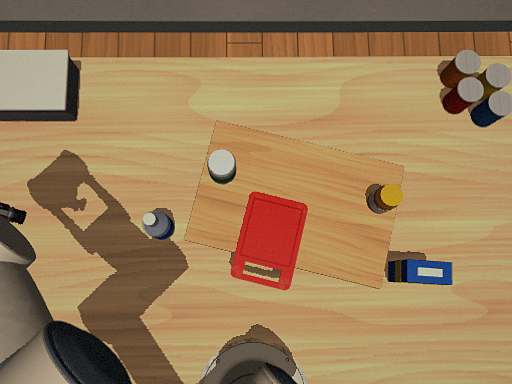

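View pics/scene11f.png

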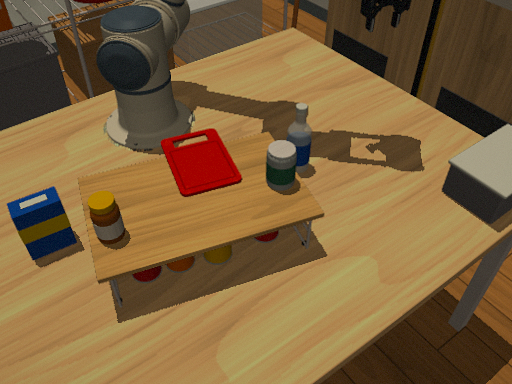

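The top view gives front corners at x=−58.7 and −58.5 mm. From the fitted centre, the overhang is 59.2 mm, square to about 0.1°. As a last check, I'll take the deck edge from colour and confirm the other objects are unmoved.

Run:
```python
from h import *
d=dict(np.load("top0.npz")); g=cv2.cvtColor(d["color"],cv2.COLOR_RGB2GRAY).astype(float)
pts=[]
for u in range(195,375,3):
    vc=240+(u-185)*48/196; vs=np.arange(int(vc)-5,int(vc)+7); pts.append((u,vs[np.argmin(g[vs,u])]))
E=edge(ray(d,pts,.13)); p=np.polyfit(E[:,1],E[:,0],1); r=E[:,0]-np.polyval(p,E[:,1]); k=abs(r)<2.5; p=np.polyfit(E[k,1],E[k,0],1)
print("dark line edge: x at y=40:",np.polyval(p,40),"slope",np.degrees(np.arctan(p[0])),k.sum(),len(k))
a=d;b=dict(np.load("top11.npz"))
for nm,(x,y,w,h) in dict(can=(205,147,34,38),jar=(366,182,40,32),water=(142,210,20,30),carton=(388,258,66,30)).items():
    D=np.abs(a["color"][y:y+h,x:x+w].astype(int)-b["color"][y:y+h,x:x+w]); print(nm,"mean diff",D.mean().round(2),"changed",(D.sum(2)>80).sum())
```

```text
dark line edge: x at y=40: 0.05448861742936456 slope -0.05166886584899994 60 60
can mean diff 4.66 changed 0
jar mean diff 4.46 changed 0
water mean diff 10.63 changed 58
carton mean diff 4.63 changed 0
```

The colour edge agrees with the depth edge to 0.1 mm, and the can, jar and carton are unchanged. The pixels that changed around the bottle are probably the arm's shadow, since it still stands at (158,223).

Run:
```python
from station import job
print(job.sign_off())
```

```text
the job is handed in; nothing more can be done
None
```

I pushed the board out with two open fingertips on its back end, keeping it flat and never gripping or lifting it. I then lifted the hand clear and handed the job in at about 14.5 s.

**Overhang and squareness:** The board's front end is about 59 mm past the shelf edge. The top view's centre fit gave 59.2 mm and the scene view's corners about 59.6 mm. By the box fits it is square to the edge within about 0.2°, and the hand slot hangs clear.

**Checks that disagreed:**
- A rough straight-line fit of the front end gave 57.2 mm (top) and 56.1 mm with a 2.6° slope (scene). I think the fit picked up points that weren't on the front end, so I relied on the box fits.
- The fingertips were about 32 mm above the reported TCP, not ahead of it as the tool data says. I set their height from camera depth instead.
- The vertical force briefly reached 5.9 N during the push. After I raised the tips 1 mm it went back to about zero.

**Other objects:** The can, jar and carton showed no pixel change. Around the water bottle 58 pixels changed, probably from the arm's shadow; it still appears in the same place.

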